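# Unclip the shaker's retaining bar and lay it over the plate

## Robot

A 6-joint arm with a two-finger parallel gripper is mounted at the origin on a cart in front of the work surface, level with it; the furniture and walls round the work are solid. World frame = base frame: x ahead of the robot, y to its left, z up, the work surface at z = 0. Lengths are in m, angles in rad, forces in N, time in s.
With the tool pointing down it reaches from about 0.35 to 0.95 m from the base axis. Payload 17.4 kg.
Tool frame: the origin (TCP) lies at the very end of the fingers, on their centre line; the grasp point (between the pads) lies 19 mm behind it; z points along the fingers, y is the line along which they close (so a half turn about z gives the same grasp; the last joint's range is limited). The gripper opens to 93 mm and grips with 3 to 60 N. Pads are 15 mm wide; open, the fingers measure 128 mm over their backs; the gripper's body (75 mm by 188 mm) begins 65 mm behind the grasp point.
Start: joints at [-1.344, 0.116, 1.442, -0, 1.584, -0.038], TCP at [0.177, -0.651, 0.219] pointing down, gripper open.
Joint ranges: [-2.83, 2.83], [-0.83, 2.19], [0.07, 2.5], [-1.14, 4.28], [0.01, 3], [-2.97, 2.97]. Speed limits (rad/s): [1.89, 1.89, 2.22, 3.14, 3.14, 3.14].

## Interface

Orientations are given as a unit quaternion [w, x, y, z].
In Python, from cell import bot gives the robot as it stands.
- The arm moves only by the tool send_rows, never from a script. Its argument "increments" is a list that holds one entry, the list of rows, each a list of 7 numbers: the shift along the tool's x, y, z normalised to -1 to 1, where 1 is 2 cm, then the turn, a rotation vector about the tool's x, y, z normalised to -1 to 1, where 1 is 6 degrees, then the closure, from -1 (fully open) to 1 (shut). A call has exactly 10 rows; each row shifts and turns the commanded pose from where the row before left it, along the tool's axes as they then stand; what a row does not reach is not made up. A row lasts 1/8 s, in which the tool goes at most 62.5 mm and 10.7 degrees, less where a joint would pass 70% of its speed; a pose out of reach is approached as far as the arm can. A call with a number of a shift or a turn outside -1 to 1 is refused whole. A call with a gripper value outside its range is refused whole. The fingers move at their own pace and stop on an object; the grip force is fixed at half the most. Time passes only in rows, so rows that do not move let the fingers close, or fill a call up. It gives the time, the measured TCP pose, the force, the opening and the grip force at its end, in the units of the state.
- bot.observe(): the state, without advancing time (a new reading comes with each control period).
- bot.capture(name): name is "scene" or "top" or "wrist"; returns a dict with "pixels" (480x640x3 uint8, red, green, blue), "vfov" (degrees; the focal length in pixels is half the picture's height over the tangent of half this angle, whatever the lens; pixels are square), "cx", "cy" (the principal point, pixels), "rvec" (rotation vector, rad) and "tvec" (3), from world to camera coordinates, as OpenCV has them. Camera axes: x right, y down, z forward; pixel columns grow to the right and rows downward; lengths in m; the calibration is good to about 2 mm. A picture is of the moment at which its call begins. There is no depth.
- bot.hand_in(): hands the job in; it is judged then, once.
The state is a dict: "time": time; "joints": joint angles; "qvel": joint speeds; "tau": joint torques, N m; "tcp_pos": TCP position; "eef_rot": TCP orientation; "contact_force": force on the tool from outside, world axes, zero at the start; "ft_torque": the same for the moment, N m; "opening": finger opening in m; "gripper_force": force on a finger pad.
Only numpy, scipy, OpenCV 4.12 (cv2) and the standard library are available. Lean on these libraries where they do the work, as an engineer would, in place of code of your own. Each camera call takes 0.05 s, during which the arm holds its last target. There are 200 camera calls.

## Task

Get the shaker ready to run: pull the long retaining bar up off its parking rail, out of its two sprung catches, and lay it across the shaker's two notched uprights, over the well plate, centred and lying flat in both notches. Lower it in gently rather than dropping it, leave the short bar clipped on its rail, and do not disturb the well plate, the dropper bottle or the pen.

Things in the scene. Friction and masses are not known exactly. Their poses are not given: they have to be found in the camera images.
- bar_long: Loose aluminium flat bar, 200 x 24 x 12 mm (own x, y, z), about 0.22 kg, with a black upright grip block on its middle: 60 mm along x, 16 mm wide, from 12 to 44 mm above the bar's underside. Origin: centre of the bar's underside; x along the bar, z up; ends alike. Starts clipped on the long rail; it spans the shaker's uprights.
- bar_short: Loose aluminium flat bar, 130 x 24 x 12 mm (own x, y, z), about 0.16 kg, with a black upright grip block on its middle: 60 mm along x, 16 mm wide, from 12 to 44 mm above the bar's underside. Origin: centre of the bar's underside; x along the bar, z up; ends alike. Clipped on the short rail; too short for the shaker.
- rail_long: Fixed parking rail, base 280 x 60 mm. Its rail's top is 30 mm up; the bar lies on it along x between guide cheeks (2 mm play each side, 6 mm above the bar's underside). At each bar end a sprung steel roller (14 mm dia., housing 58 mm high) overhangs the bar's top edge by 3 mm. A pull up of 12 to 20 N in all pushes both rollers back; free after 7 mm. Origin: centre of the underside; z up.
- rail_short: Fixed parking rail, base 210 x 60 mm. Its rail's top is 30 mm up; the bar lies on it along x between guide cheeks (2 mm play each side, 6 mm above the bar's underside). At each bar end a sprung steel roller (14 mm dia., housing 58 mm high) overhangs the bar's top edge by 3 mm. Catches as on the long rail. Origin: centre of the underside; z up.
- shaker: Fixed white shaker, 236 x 124 mm, black mat 44 mm up, black control strip at its -x end. Two aluminium uprights at x = -85 and +85 mm, 16 mm thick, 60 mm wide along y, gap between them 154 mm; each has a notch in its top: floor 66 mm up, 32 mm wide along y (4 mm play each side of the bar), cheeks 10 mm above the floor. Origin: centre of the underside; x from upright to upright.
- shaker_seat (a point): Point on the shaker midway between the two notches at the height of the notch floors (66 mm above the shaker's underside): the bar's origin belongs here, bar x along this x (either way round). Axes as the shaker's.
- well_plate: A clear white 96-well plate, 128 x 86 x 14 mm, lying loose on the shaker's mat between the uprights, 128 mm side along the shaker's x; its top is 8 mm below the notch floors. Origin: centre of its underside.
- dropper_bottle: A dropper bottle, 27 mm diameter, 84 mm high, standing loose on the bench between two of the fixtures. Origin: centre of its underside.
- pen: A pen, 137 mm long, 15 mm thick, lying loose on the bench between two of the fixtures. Origin: centre of its underside.

How it is judged:
On the way:
1. the long bar is out of its catches, at least 25 mm above where it lay on its rail (z of bar_long in the frame of rail_long above 0.055 m), for 0.2 s.
At the end, for the whole second after the job is handed in: The long bar lies at rest in both notches of the shaker: its origin within 12 mm along the bar, 6 mm sideways and 4 mm in height of the seat point, its length within 4 degrees of the line of the uprights, level within 3 degrees; the short bar is still where it was on its rail (x of bar_long in the frame of shaker_seat between -0.012 and 0.012 m and y of bar_long in the frame of shaker_seat between -0.006 and 0.006 m and z of bar_long in the frame of shaker_seat between -0.004 and 0.004 m and angle between the x axis of bar_long and the x axis of shaker_seat, either way round below 0.07 rad and angle between bar_long's own z axis and vertical below 0.05 rad and linear speed of bar_long below 0.02 m/s and distance of bar_short from where it was at the start of the episode below 0.01 m); the robot touches nothing.
It fails at once if the short bar is pulled off its rail (distance of bar_short from where it was at the start of the episode above 0.012 m).
It fails at once if the well plate is shoved or lifted (more than 12 mm) (distance of well_plate from where it was at the start of the episode above 0.012 m).
It fails at once if the dropper bottle is knocked over or pushed away (more than 30 mm) (angle between dropper_bottle's own z axis and vertical above 0.5 rad or distance of dropper_bottle from where it was at the start of the episode above 0.03 m).
It fails at once if the pen is pushed away (more than 30 mm) (distance of pen from where it was at the start of the episode above 0.03 m).
It fails at once if the long bar is dropped onto the shaker (faster than 0.45 m/s within 15 mm of its seat) (horizontal distance between bar_long and shaker_seat below 0.05 m and z of bar_long in the frame of shaker_seat below 0.015 m and linear speed of bar_long above 0.45 m/s).
It also fails if it takes over 40 s, if anything falls off the work surface, if the arm or the gripper's body presses on something with over 40 N, if the wrist force passes 120 N, or if a joint passes its speed limit or range.

## Working session

There is one attempt and no reset: what is moved stays moved. The work goes in short steps, Python scripts to look and compute and a tool call to move; the robot and the scene stay as the last step left them, time stands still between calls to the robot, and variables do not carry over. Pictures are saved under pics/ and viewed, at most 10 in all, crops included, and the job is handed in when it is done.

Besides the shell and the picture viewer there is one more tool, called after "Call:" as name(argument=value, ...) on one line, values as JSON. send_rows: Moves the arm, as the interface text tells. Scaled input: -1 to 1 covers 2 cm each way for a shift and 6 degrees each way for a turn. Its arguments: {"type":"object","properties":{"increments":{"type":"array"}},"required":["increments"]}

```bash
mkdir -p pics; cat > h.py <<'E'
import numpy as np, cv2
from cell import bot
def cam(name):
    c=bot.capture(name); K=np.eye(3); f=240/np.tan(np.radians(c["vfov"]/2))
    K[0,0]=K[1,1]=f;K[0,2]=c["cx"];K[1,2]=c["cy"]
    R=cv2.Rodrigues(np.array(c["rvec"],float))[0]; t=np.array(c["tvec"],float)
    return c["pixels"],K,R,t
def save(n,p): cv2.imwrite(n,cv2.cvtColor(p,cv2.COLOR_RGB2BGR))
def ray(K,R,t,uv,z):
    d=R.T@np.linalg.inv(K)@np.array([*uv,1.]); o=-R.T@t
    return o+d*(z-o[2])/d[2]
def proj(K,R,t,P):
    q=K@(R@np.array(P,float).T+t[:,None]); return (q[:2]/q[2]).T
E
python3 - <<'E'
from h import *
for n in("top","scene"):
    p,K,R,t=cam(n); save(f"pics/{n}1.png",p); np.savez(n,p=p,K=K,R=R,t=t); print(n,K[0,0],K[:2,2],(-R.T@t).round(3),R[2].round(3))
s=bot.observe();print(s)
E
```

```text
top 558.7060602056707 [323.5373584 238.4354261] [ 0.346 -0.041  0.991] [ 0.196 -0.011 -0.98 ]
scene 555.3414395118043 [317.70604105 227.44732222] [0.024 0.486 0.642] [ 0.548 -0.572 -0.611]
{'time': 0.1, 'joints': array([-1.34377808e+00,  1.16451524e-01,  1.44219263e+00, -1.50986845e-05,
        1.58400593e+00, -3.78265090e-02]), 'qvel': array([ 0.00112708, -0.00112452, -0.00092605,  0.00142637, -0.00019868,
       -0.00048068]), 'tau': array([ 3.35852186e-03, -7.22891521e+01, -6.23865581e+01,  7.81464041e-02,
        2.27877178e-02, -3.28535987e-05]), 'tcp_pos': array([ 0.17661617, -0.65129495,  0.21797352]), 'eef_rot': array([-5.25636026e-04,  9.91244836e-01,  1.32035584e-01, -5.74544790e-05]), 'contact_force': array([-0.7897015 , -0.06213675, -0.33908129]), 'ft_torque': array([ 0.01833323, -0.00281427,  0.03557558]), 'gripper_force': 0.0, 'opening': 0.09310661468712865}
```

View pics/top1.png

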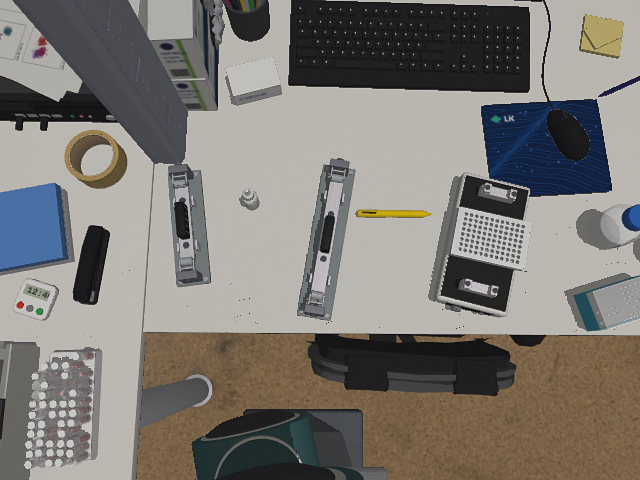

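View pics/scene1.png

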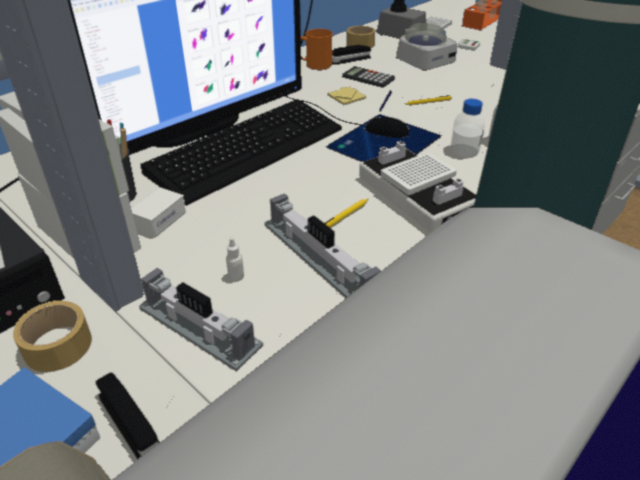

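The top view shows the long rail centred near (328,238) with its black grip block, the short rail near (188,225), the bottle at (249,198), the pen from (357,212) to (430,213), and the shaker near (485,243) with notches near (498,192) and (480,288). The scene view confirms this layout, and also shows a post behind the short rail. I'll enlarge the long rail and the shaker.

```bash
python3 - <<'E'
from h import *
d=np.load("top.npz");p=d["p"]
a=cv2.resize(p[150:325,285:370],None,fx=3.4,fy=3.4,interpolation=cv2.INTER_CUBIC)
b=cv2.resize(p[165:320,425:540],None,fx=3.8,fy=3.8,interpolation=cv2.INTER_CUBIC)
b=cv2.copyMakeBorder(b,0,a.shape[0]-b.shape[0],0,0,cv2.BORDER_CONSTANT)
print(a.shape,b.shape)
save("pics/crop1.png",np.hstack([a,b]))
E
```

```text
(595, 289, 3) (595, 437, 3)
```

View pics/crop1.png

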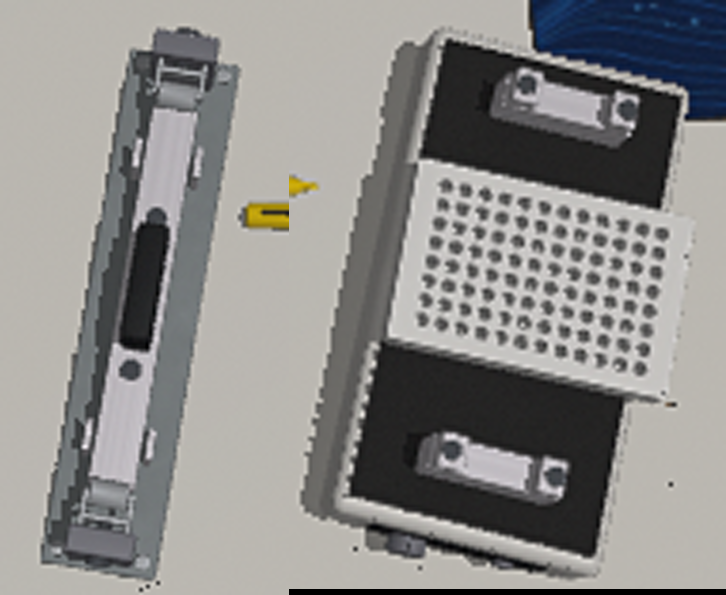

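The crop shows:
- **Long bar:** the centreline runs from (173,110) to (115,478), with screws at (156,216) and (130,370).
- **Uprights:** screw pairs on the cheek tops at (529,85)/(628,108) and (453,449)/(553,478).
- **Well plate:** its long side lies across the shaker, which doesn't affect the seat.

Next I'll turn these into positions and check them against the given sizes.

```bash
cat > m.py <<'E'
from h import *
d=np.load("top.npz");C=(d["K"],d["R"],d["t"]);p=d["p"].copy()
A=lambda u,v:(285+u/3.4-.35,150+v/3.4-.35)
B=lambda u,v:(425+(u-289)/3.8-.37,165+v/3.8-.37)
r=lambda uv,z:ray(*C,uv,z)[:2]
e1,e2=r(A(173,110),.042),r(A(115,478),.042); s1,s2=r(A(156,216),.042),r(A(130,370),.042)
print("bar ends",e1,e2,np.linalg.norm(e1-e2),(e1+e2)/2,"screws",(s1+s2)/2,np.linalg.norm(s1-s2))
U=[r(B(*q),.076) for q in((529,85),(628,108),(453,449),(553,478))]
u1,u2=(U[0]+U[1])/2,(U[2]+U[3])/2
print("uprights",u1,u2,np.linalg.norm(u1-u2),"mid",(u1+u2)/2,np.linalg.norm(U[0]-U[1]),np.linalg.norm(U[2]-U[3]))
yb=np.arctan2(*(e1-e2)[::-1]);ys=np.arctan2(*(u1-u2)[::-1])
f=((U[0]-U[1])+(U[2]-U[3])); print("yaw bar",np.degrees(yb),"screws",np.degrees(np.arctan2(*(s1-s2)[::-1])),"shaker",np.degrees(ys),"cross-90",np.degrees(np.arctan2(f[1],f[0]))-90)
def box(c,yaw,x0,x1,y0,y1,z,col):
    q=np.array([(x0,y0),(x1,y0),(x1,y1),(x0,y1)]);k,s=np.cos(yaw),np.sin(yaw)
    P=np.c_[q@np.array([[k,s],[-s,k]])+c,np.full(4,z)]
    g=cv2.resize  # drawn on upscaled image
    cv2.polylines(big,[np.round(((proj(*C,P)-off+.5)*S-.5)*16).astype(int)],True,col,1,cv2.LINE_AA,4)
S=4;off=np.array([285,150]);big=cv2.resize(p[150:325,285:435],None,fx=S,fy=S,interpolation=cv2.INTER_CUBIC)[:,:];cb=(s1+s2)/2*.5+(e1+e2)/4
import sys
a=[float(v) for v in sys.argv[1:]] or [*cb,yb,*((u1+u2)/2),ys]
R_,G_=(255,0,0),(0,200,0)
c=np.array(a[:2]);box(c,a[2],-.1,.1,-.012,.012,.042,R_);box(c,a[2],-.03,.03,-.008,.008,.074,G_);box(c,a[2],-.14,.14,-.03,.03,0.,(0,0,255))
L=big[:,:340].copy()
off=np.array([430,165]);big=cv2.resize(p[165:320,430:540],None,fx=S,fy=S,interpolation=cv2.INTER_CUBIC)
c=np.array(a[3:5])
for x in(-.085,.085):
    box(c,a[5],x-.008,x+.008,-.03,.03,.076,R_);box(c,a[5],x-.008,x+.008,-.016,.016,.066,G_)
box(c,a[5],-.118,.118,-.062,.062,.04,(0,0,255))
big=cv2.copyMakeBorder(big,0,L.shape[0]-big.shape[0],0,0,cv2.BORDER_CONSTANT)
o=np.hstack([L,big]);o=o[:600];print(o.shape);save("pics/fit1.png",o[:, :800])
E
python3 m.py
```

```text
bar ends [ 0.63766977 -0.07166915] [ 0.44584341 -0.04305989] 0.1939480474794743 [ 0.54175659 -0.05736452] screws [ 0.54072261 -0.05662436] 0.08129476717531234
uprights [ 0.61581793 -0.35265167] [ 0.45029535 -0.31050517] 0.1708041352324971 mid [ 0.53305664 -0.33157842] 0.04521504211195508 0.044602953613914954
yaw bar -8.482651377990003 screws -9.089486354994321 shaker -14.28547981219703 cross-90 -14.54782968134107
(600, 780, 3)
```

View pics/fit1.png

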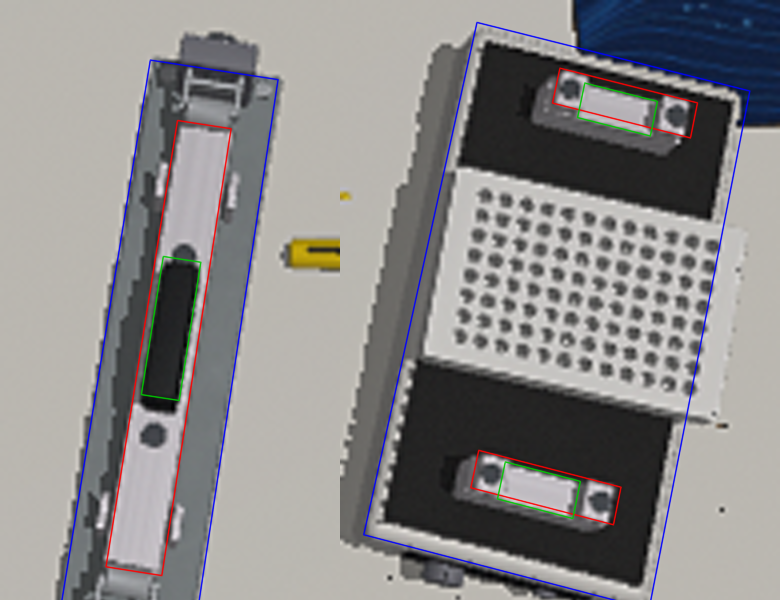

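The fit holds: the uprights come out 170.8 mm apart and the bar and shaker outlines line up. The bar is near (0.541, -0.057) at yaw -8.8°, and the seat near (0.533, -0.332) at yaw -14.4°. I'll turn +24° about tool z while travelling.

Call:
send_rows(increments=[[[0.4, -1, 0, 0, 0, 1, -1], [0.4, -1, 0, 0, 0, 1, -1], [0.4, -1, 0, 0, 0, 1, -1], [0.4, -1, 0, 0, 0, 1, -1], [0.4, -1, 0, 0, 0, 0, -1], [0.4, -1, 0, 0, 0, 0, -1], [0.4, -1, 0, 0, 0, 0, -1], [0.4, -1, 0, 0, 0, 0, -1], [0.4, -1, 0, 0, 0, 0, -1], [0.4, -1, 0, 0, 0, 0, -1]]])

```text
time: 1.35
tcp_pos: [0.2663, -0.4566, 0.2187]
eef_rot: [0.0, 0.997, -0.077, 0.0]
contact_force: [-0.1, 0.6, 0.4]
opening: 0.0928
gripper_force: 0.0
```

```bash
cat > g.py <<'E'
import sys
from h import *
from scipy.spatial.transform import Rotation as Ro
T=np.array([float(v) for v in sys.argv[1:4]]);yaw=float(sys.argv[4])
s=bot.observe();q=s["eef_rot"];M=Ro.from_quat([q[1],q[2],q[3],q[0]]).as_matrix()
y=np.radians(yaw);W=np.array([[np.cos(y),np.sin(y),0],[np.sin(y),-np.cos(y),0],[0,0,-1]]).T
print("t",s["time"],"tcp",s["tcp_pos"].round(4),"F",s["contact_force"].round(1),"open",round(s["opening"],4),"gf",s["gripper_force"],"yaw",np.degrees(np.arctan2(M[1,0],M[0,0])).round(2),"zaxis",M[:,2].round(4))
print("shift units",(M.T@(T-s["tcp_pos"])/.02).round(2),"turn units",(np.degrees(Ro.from_matrix(M.T@W).as_rotvec())/6).round(2),"joints",s["joints"].round(2))
E
python3 g.py 0.541 -0.057 0.16 -8.8
```

```text
t 1.35 tcp [ 0.2663 -0.4566  0.2187] F [-0.1  0.6  0.4] open 0.0928 gf 0.0 yaw -8.82 zaxis [ 0. -0. -1.]
shift units [ 10.51 -21.85   2.93] turn units [ 0. -0. -0.] joints [-1.09 -0.21  1.75 -0.    1.59  0.63]
```

Call:
send_rows(increments=[[[0.5, -1, 0, 0, 0, 0, -1], [0.5, -1, 0, 0, 0, 0, -1], [0.5, -1, 0, 0, 0, 0, -1], [0.5, -1, 0, 0, 0, 0, -1], [0.5, -1, 0, 0, 0, 0, -1], [0.5, -1, 0, 0, 0, 0, -1], [0.5, -1, 0, 0, 0, 0, -1], [0.5, -1, 0, 0, 0, 0, -1], [0.5, -1, 0, 0, 0, 0, -1], [0.5, -1, 0, 0, 0, 0, -1]]])

```text
time: 2.6
tcp_pos: [0.3955, -0.2743, 0.2187]
eef_rot: [0.0, 0.997, -0.077, 0.0]
contact_force: [-0.0, -0.7, -0.4]
opening: 0.0931
gripper_force: 0.0
```

Call:
send_rows(increments=[[[0.5, -1, 0, 0, 0, 0, -1], [0.5, -1, 0, 0, 0, 0, -1], [0.5, -1, 0, 0, 0, 0, -1], [0.5, -1, 0, 0, 0, 0, -1], [0.5, -1, 0, 0, 0, 0, -1], [0.5, -1, 0.2, 0, 0, 0, -1], [0.5, -1, 0.2, 0, 0, 0, -1], [0.5, -1, 0.2, 0, 0, 0, -1], [0.5, -1, 0.2, 0, 0, 0, -1], [0.5, -1, 0.2, 0, 0, 0, -1]]])

```text
time: 3.85
tcp_pos: [0.5248, -0.0919, 0.1986]
eef_rot: [0.0, 0.997, -0.077, 0.0]
contact_force: [-0.2, -0.5, 0.0]
opening: 0.0931
gripper_force: 0.0
```

```bash
python3 g.py 0.541 -0.057 0.16 -8.8; python3 - <<'E'
from h import *
p,K,R,t=cam("wrist");np.savez("wrist",p=p,K=K,R=R,t=t);save("pics/w1.png",p)
print((-R.T@t).round(3),R.round(3))
E
```

```text
t 3.85 tcp [ 0.5248 -0.0919  0.1986] F [-0.2 -0.5  0. ] open 0.0931 gf 0.0 yaw -8.81 zaxis [ 1.e-04 -0.e+00 -1.e+00]
shift units [ 0.53 -1.85  1.93] turn units [-0. -0. -0.] joints [-0.22 -0.19  1.77  0.    1.56  1.5 ]
[ 0.593 -0.102  0.365] [[-0.153 -0.988  0.001]
 [-0.958  0.149  0.245]
 [-0.242  0.036 -0.97 ]]
```

View pics/w1.png

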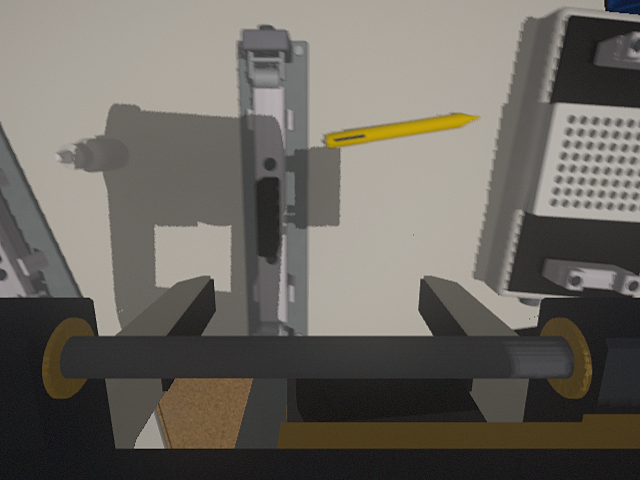

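The wrist view shows the long bar running vertically at u≈270, with screws near (270,163) and (271,260) and the grip block between them. The yaw matches, and the bar lies towards -y of the tool, as expected.

```bash
python3 - <<'E'
from h import *
d=np.load("wrist.npz");C=(d["K"],d["R"],d["t"]);t=np.load("top.npz")
a=ray(*C,(270,163),.042);b=ray(*C,(271.5,259.5),.042)
print(a,b,(a+b)/2,np.linalg.norm(a-b),np.degrees(np.arctan2(*(a-b)[1::-1])))
p=d["p"];save("pics/w1c.png",cv2.resize(p[40:340,210:330],None,fx=2,fy=2,interpolation=cv2.INTER_CUBIC))
E
```

```text
[ 0.58162261 -0.06199537  0.042     ] [ 0.50092041 -0.04836415  0.042     ] [ 0.54127151 -0.05517976  0.042     ] 0.0818453106106671 -9.587206571281735
```

View pics/w1c.png

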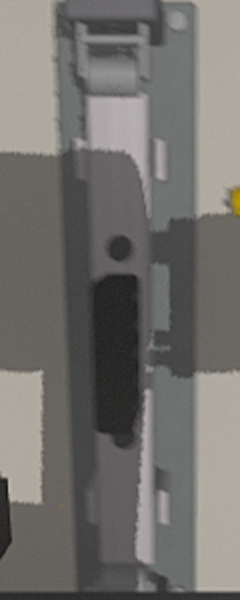

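Call:
send_rows(increments=[[[0.3, -0.9, 0, 0, 0, 0.05, -1], [0.2, -0.9, 0, 0, 0, 0, -1], [0, 0, 0.8, 0, 0, 0, -1], [0, 0, 0.8, 0, 0, 0, -1], [0, 0, 0.8, 0, 0, 0, -1], [0, 0, 0.8, 0, 0, 0, -1], [0, 0, 0.8, 0, 0, 0, -1], [0, 0, 0.8, 0, 0, 0, -1], [0, 0, 0, 0, 0, 0, -1], [0, 0, 0, 0, 0, 0, -1]]])

```text
time: 5.15
tcp_pos: [0.5403, -0.0593, 0.1031]
eef_rot: [0.0, 0.997, -0.08, 0.0]
contact_force: [-0.8, 0.3, 0.4]
opening: 0.0931
gripper_force: 0.0
```

```bash
python3 g.py 0.541 -0.056 0.047 -9.1
```

```text
t 5.15 tcp [ 0.5403 -0.0593  0.1031] F [-0.8  0.3  0.4] open 0.0931 gf 0.0 yaw -9.13 zaxis [ 6.e-04 -1.e-04 -1.e+00]
shift units [ 0.   -0.17  2.81] turn units [-0.   -0.01 -0.  ] joints [-0.16 -0.12  1.86 -0.    1.39  1.57]
```

Call:
send_rows(increments=[[[0, -0.17, 0.7, 0, 0, 0, -1], [0, 0, 0.7, 0, 0, 0, -1], [0, 0, 0.7, 0, 0, 0, -1], [0, 0, 0.7, 0, 0, 0, -1], [0, 0, 0, 0, 0, 0, 1], [0, 0, 0, 0, 0, 0, 1], [0, 0, 0, 0, 0, 0, 1], [0, 0, 0, 0, 0, 0, 1], [0, 0, 0, 0, 0, 0, 1], [0, 0, 0, 0, 0, 0, 1]]])

```text
time: 6.4
tcp_pos: [0.5406, -0.0559, 0.0467]
eef_rot: [0.0, 0.997, -0.08, 0.0]
contact_force: [0.0, -0.1, 0.5]
opening: 0.0375
gripper_force: 0.0
```

```bash
python3 g.py 0.541 -0.056 0.047 -9.1
```

```text
t 6.4 tcp [ 0.5406 -0.0559  0.0467] F [ 0.  -0.1  0.5] open 0.0375 gf 0.0 yaw -9.13 zaxis [ 1.e-04 -0.e+00 -1.e+00]
shift units [ 0.02  0.   -0.01] turn units [ 0. -0. -0.] joints [-0.15 -0.07  1.92 -0.    1.3   1.58]
```

Still closing.

Call:
send_rows(increments=[[[0, 0, 0, 0, 0, 0, 1], [0, 0, 0, 0, 0, 0, 1], [0, 0, 0, 0, 0, 0, 1], [0, 0, 0, 0, 0, 0, 1], [0, 0, 0, 0, 0, 0, 1], [0, 0, 0, 0, 0, 0, 1], [0, 0, 0, 0, 0, 0, 1], [0, 0, 0, 0, 0, 0, 1], [0, 0, 0, 0, 0, 0, 1], [0, 0, 0, 0, 0, 0, 1]]])

```text
time: 7.65
tcp_pos: [0.5406, -0.0559, 0.0466]
eef_rot: [-0.0, 0.997, -0.08, -0.0]
contact_force: [0.2, -0.9, -0.8]
opening: 0.0159
gripper_force: 30.0
```

```bash
python3 g.py 0.541 -0.056 0.047 -9.1
```

```text
t 7.65 tcp [ 0.5406 -0.0559  0.0466] F [ 0.2 -0.9 -0.8] open 0.0159 gf 29.999187290668488 yaw -9.13 zaxis [-1.e-04  0.e+00 -1.e+00]
shift units [ 0.02  0.   -0.02] turn units [-0.  0. -0.] joints [-0.15 -0.07  1.92  0.    1.3   1.58]
```

The fingers have the block at 15.9 mm opening and 30 N. I'll pull up slowly.

Call:
send_rows(increments=[[[0, 0, -0.05, 0, 0, 0, 1], [0, 0, -0.05, 0, 0, 0, 1], [0, 0, -0.05, 0, 0, 0, 1], [0, 0, -0.05, 0, 0, 0, 1], [0, 0, -0.1, 0, 0, 0, 1], [0, 0, -0.1, 0, 0, 0, 1], [0, 0, -0.1, 0, 0, 0, 1], [0, 0, -0.2, 0, 0, 0, 1], [0, 0, -0.3, 0, 0, 0, 1], [0, 0, -0.4, 0, 0, 0, 1]]])

```text
time: 8.9
tcp_pos: [0.5408, -0.056, 0.0754]
eef_rot: [0.0, 0.997, -0.08, 0.0]
contact_force: [-0.6, -0.4, -2.9]
opening: 0.0157
gripper_force: 30.0
```

Call:
send_rows(increments=[[[0, 0, -0.6, 0, 0, 0, 1], [0, 0, -0.8, 0, 0, 0, 1], [0, 0, -0.8, 0, 0, 0, 1], [0, 0, -0.8, 0, 0, 0, 1], [0, 0, -0.6, 0, 0, 0, 1], [0, 0, -0.3, 0, 0, 0, 1], [0, 0, 0, 0, 0, 0, 1], [0, 0, 0, 0, 0, 0, 1], [0, 0, 0, 0, 0, 0, 1], [0, 0, 0, 0, 0, 0, 1]]])

```text
time: 10.15
tcp_pos: [0.5405, -0.0559, 0.1523]
eef_rot: [-0.0, 0.997, -0.08, -0.0]
contact_force: [0.3, -0.8, -2.3]
opening: 0.016
gripper_force: 30.0
```

```bash
python3 g.py 0.533 -0.332 0.14 -14.4; python3 - <<'E'
from h import *
for n in("wrist","scene","top"):
    p,K,R,t=cam(n);np.savez(n+"2",p=p,K=K,R=R,t=t)
    if n=="wrist":w=p
    if n=="top":tp=p
save("pics/w2.png",np.hstack([w[:,100:500],cv2.resize(tp[140:340,280:446],None,fx=2.4,fy=2.4)]))
E
```

```text
t 10.15 tcp [ 0.5405 -0.0559  0.1523] F [ 0.3 -0.8 -2.3] open 0.016 gf 29.99919891357422 yaw -9.13 zaxis [-5.e-04  1.e-04 -1.e+00]
shift units [ 1.82 13.69  0.62] turn units [0.   0.   0.88] joints [-0.15 -0.15  1.81 -0.    1.48  1.58]
```

View pics/w2.png

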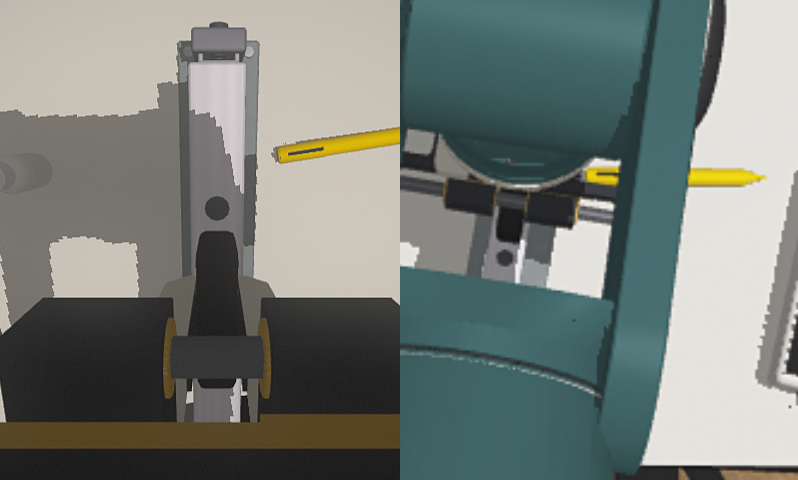

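The bar is free and held: its far end is at v≈63 with edges u≈288 and 345, and a screw at (317,208). The pen, bottle and rail are undisturbed. I'll check the bar's pose in the tool frame, including slip and tilt.

```bash
python3 - <<'E'
from h import *
d=np.load("wrist2.npz");C=(d["K"],d["R"],d["t"])
y=np.radians(-9.13);X=np.array([np.cos(y),np.sin(y),0]);Y=np.array([np.sin(y),-np.cos(y),0])
T=np.array([.5405,-.0559,.1523])
g=cv2.cvtColor(d["p"],cv2.COLOR_RGB2GRAY).astype(int)
for v in(80,100,150,200):
    print(v,g[v,284:292],g[v,338:352])
for dz in(0,.0046,.0086):
  L,Rr,s=[ray(*C,q,T[2]-dz)-T for q in((288.5,63),(345,63),(317,208))]
  for n,q in(("L",L),("R",Rr),("s",s)): print(dz,n,(q@X).round(4),(q@Y).round(4))
# predicted pixels of bar top corners/screw given nominal, slip
for sl in(.0046,):
  P=[T+X*a+Y*b+np.array([0,0,-sl]) for a,b in((.1,-.012),(.1,.012),(.041,0))]
  print(proj(*C,P))
E
```

```text
80 [135 136 139  85 129 158 175 198] [203 200 199 201 206 195 181 169 128 133 136 136 136 136]
100 [ 89  89  87  84  99 152 172 193] [202 200 198 202 202 191 181 114 129 133 136 137 135 135]
150 [ 84  83  83  85  81  99 106 113] [199 198 199 201 190 176 155 133 131 134 134 134 135 134]
200 [ 79  79  79  81  81  77  98 107] [116 117 114 112 109 108  87  85  86  88  88  88  87  89]
0 L 0.0986 -0.0117
0 R 0.0986 0.0106
0 s 0.0409 -0.0005
0.0046 L 0.0994 -0.012
0.0046 R 0.0994 0.0109
0.0046 s 0.0401 -0.0004
0.0086 L 0.1001 -0.0122
0.0086 R 0.1001 0.0112
0.0086 s 0.0394 -0.0004
[[288.42967518  61.35307639]
 [347.78484348  61.36496794]
 [317.99675307 205.93544283]]
```

The bar is centred in the grip to within 1 mm, with no slip or tilt, and its underside is 16.6 mm below the TCP. I'll travel partway to the shaker, turning and rising a little, then measure the notches from close by.

Call:
send_rows(increments=[[[0, 0.4, -0.3, 0, 0, 0, 1], [0.2, 0.8, -0.3, 0, 0, 0, 1], [0.2, 1, -0.3, 0, 0, 0, 1], [0.2, 1, -0.3, 0, 0, 0.22, 1], [0.2, 1, -0.3, 0, 0, 0.22, 1], [0.2, 1, -0.3, 0, 0, 0.22, 1], [0.2, 1, -0.2, 0, 0, 0.22, 1], [0, 0.6, 0, 0, 0, 0, 1], [0, 0.2, 0, 0, 0, 0, 1], [0, 0, 0, 0, 0, 0, 1]]])

```text
time: 11.55
tcp_pos: [0.5377, -0.1976, 0.1924]
eef_rot: [-0.0, 0.992, -0.125, -0.0]
contact_force: [-1.0, -0.2, -2.1]
opening: 0.0155
gripper_force: 30.0
```

```bash
python3 g.py 0.533 -0.3316 0.12 -14.4; python3 - <<'E'
from h import *
p,K,R,t=cam("wrist");np.savez("wrist3",p=p,K=K,R=R,t=t)
save("pics/w3.png",cv2.resize(p[:400,300:],None,fx=2.0,fy=2.0,interpolation=cv2.INTER_CUBIC)[:600])
E
```

```text
t 11.55 tcp [ 0.5377 -0.1976  0.1924] F [-1.  -0.2 -2.1] open 0.0155 gf 29.999176561832428 yaw -14.4 zaxis [-3.e-04  3.e-04 -1.e+00]
shift units [1.44 6.55 3.62] turn units [-0.  0. -0.] joints [-0.4  -0.1   1.7   0.    1.54  1.43]
```

View pics/w3.png

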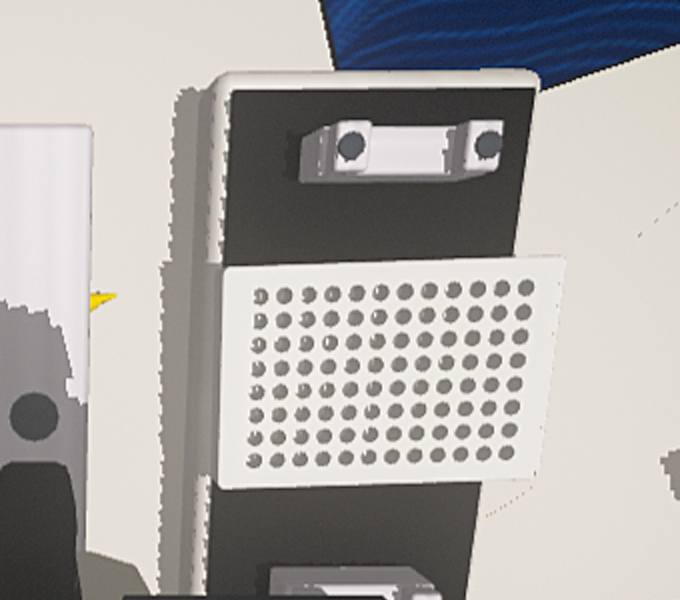

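The wrist view shows the far upright's screws at crop (351,146) and (488,145). That is level, so the yaw matches. The near upright is hidden behind the gripper.

```bash
python3 - <<'E'
from h import *
d=np.load("wrist3.npz");C=(d["K"],d["R"],d["t"])
a=ray(*C,(475.3,72.8),.076);b=ray(*C,(543.8,72.3),.076)
f=a-b;print(a,b,np.linalg.norm(f),"yaw",np.degrees(np.arctan2(f[1],f[0]))-90)
u=(a+b)/2
for y in(-14.0,-14.4):
  y=np.radians(y);print("seat",u[:2]-.085*np.array([np.cos(y),np.sin(y)]),"top est u1 .6158 -.3527 seat .5331 -.3316")
E
python3 g.py 0.533 -0.3316 0.12 -14.4
```

```text
[ 0.62099181 -0.32876163  0.076     ] [ 0.60982101 -0.37352921  0.076     ] 0.046140249345671194 yaw -14.010830608082628
seat [ 0.53293127 -0.33058206] top est u1 .6158 -.3527 seat .5331 -.3316
seat [ 0.53307684 -0.33000678] top est u1 .6158 -.3527 seat .5331 -.3316
t 11.6 tcp [ 0.5378 -0.1974  0.1925] F [-0.3 -0.1 -2.3] open 0.0156 gf 29.999239146709442 yaw -14.39 zaxis [-2.e-04  3.e-04 -1.e+00]
shift units [1.44 6.56 3.62] turn units [-0.  0.  0.] joints [-0.4  -0.1   1.7   0.    1.54  1.43]
```

Both cameras agree to within 1.5 mm: the seat is at (0.533, -0.331) and yaw about -14.3°. I'll move over it.

Call:
send_rows(increments=[[[0.1, 0.4, 0, 0, 0, 0, 1], [0.2, 0.8, 0, 0, 0, 0, 1], [0.2, 1, 0, 0, 0, 0, 1], [0.2, 1, 0, 0, 0, 0, 1], [0.2, 1, 0, 0, 0, 0, 1], [0.2, 1, 0.4, 0, 0, 0, 1], [0.2, 0.8, 0.6, 0, 0, 0, 1], [0.14, 0.43, 0.7, 0, 0, -0.02, 1], [0, 0.1, 0.7, 0, 0, 0, 1], [0, 0, 0.5, 0, 0, 0, 1]]])

```text
time: 12.85
tcp_pos: [0.533, -0.3309, 0.1332]
eef_rot: [-0.0, 0.992, -0.124, -0.0]
contact_force: [-0.7, 0.4, -2.0]
opening: 0.0158
gripper_force: 30.0
```

```bash
python3 g.py 0.533 -0.331 0.0826 -14.3; python3 - <<'E'
from h import *
p,K,R,t=cam("wrist");np.savez("wrist4",p=p,K=K,R=R,t=t)
q,K,R,t=cam("scene")
save("pics/w4.png",np.hstack([p[:,120:520],q[100:300,340:500].repeat(2,0).repeat(2,1)[:400] if 0 else cv2.resize(q[120:312,340:500],(400,480))]))
E
```

```text
t 12.85 tcp [ 0.533  -0.3309  0.1332] F [-0.7  0.4 -2. ] open 0.0158 gf 29.999102354049683 yaw -14.27 zaxis [-9.e-04  7.e-04 -1.e+00]
shift units [0.   0.01 2.53] turn units [-0.    0.01  0.  ] joints [-0.6   0.05  1.65  0.    1.44  1.22]
```

View pics/w4.png

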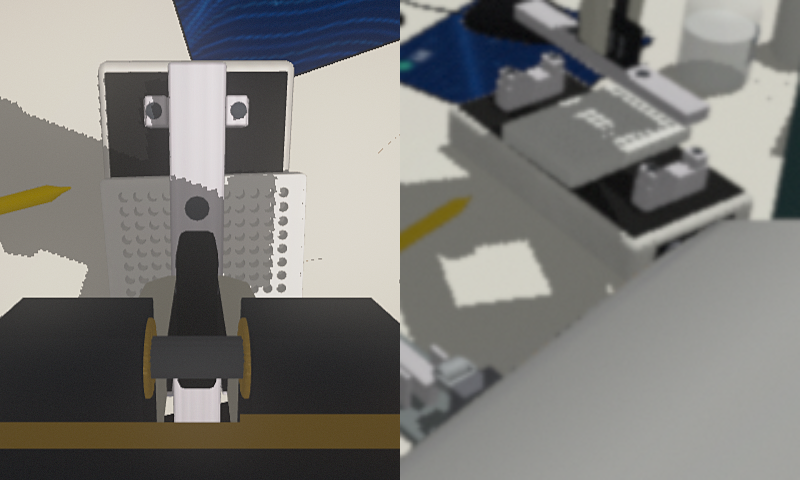

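The wrist view has the bar's edges at u≈288 and 346 and its end at v≈62. The far upright's screws are at (273,110) and (358,110), nearly symmetric about the bar. I'll compute the residual.

```bash
python3 - <<'E'
from h import *
d=np.load("wrist4.npz");C=(d["K"],d["R"],d["t"]);g=d["p"].astype(int).sum(2)
y=np.radians(-14.27);X=np.array([np.cos(y),np.sin(y),0]);Y=np.array([np.sin(y),-np.cos(y),0]);T=np.array([.533,-.3309,.1332])
# screw centroids
for u0 in(260,345):
    w=g[98:124,u0:u0+26];m=(w<330).astype(np.uint8);n,l,s,c=cv2.connectedComponentsWithStats(m)
    k=[i for i in range(1,n) if 60<s[i,4]<300];
    for i in k:
        uv=c[i]+[u0,98];print("screw",uv,s[i,4],[( (ray(*C,uv,.076)-T)@A).round(4) for A in(X,Y)])
print("bar end L/R",[((ray(*C,(u,75),.1286)-T)@Y).round(4) for u in(288.3,346)])
E
```

```text
screw [261.59259259 110.35185185] 108 [np.float64(0.0849), np.float64(-0.0306)]
screw [273.53953488 110.35813953] 215 [np.float64(0.0849), np.float64(-0.0241)]
screw [369.23809524 111.53968254] 63 [np.float64(0.0843), np.float64(0.028)]
screw [358.21568627 110.1372549 ] 204 [np.float64(0.085), np.float64(0.022)]
bar end L/R [np.float64(-0.0122), np.float64(0.0113)]
```

The far upright sits at tool (0.085, -0.001), so the bar is within 0.6 mm of centre. I'll nudge it and lower gently.

Call:
send_rows(increments=[[[0, -0.03, 0.4, 0, 0, 0, 1], [0, 0, 0.5, 0, 0, 0, 1], [0, 0, 0.4, 0, 0, 0, 1], [0, 0, 0.3, 0, 0, 0, 1], [0, 0, 0.25, 0, 0, 0, 1], [0, 0, 0.2, 0, 0, 0, 1], [0, 0, 0.2, 0, 0, 0, 1], [0, 0, 0.1, 0, 0, 0, 1], [0, 0, 0.1, 0, 0, 0, 1], [0, 0, 0.03, 0, 0, 0, 1]]])

```text
time: 14.2
tcp_pos: [0.5334, -0.3308, 0.085]
eef_rot: [-0.0, 0.992, -0.124, -0.0]
contact_force: [0.3, -1.3, -2.6]
opening: 0.0158
gripper_force: 30.0
```

```bash
python3 g.py 0.533 -0.331 0.0826 -14.3
```

```text
t 14.2 tcp [ 0.5334 -0.3308  0.085 ] F [ 0.3 -1.3 -2.6] open 0.0158 gf 29.99926507472992 yaw -14.29 zaxis [-0.  0. -1.]
shift units [-0.01  0.02  0.12] turn units [-0.  0.  0.] joints [-0.6   0.08  1.7   0.    1.36  1.22]
```

Call:
send_rows(increments=[[[0, 0, 0, 0, 0, 0, 1], [0, 0, 0.03, 0, 0, 0, 1], [0, 0, 0.03, 0, 0, 0, 1], [0, 0, 0, 0, 0, 0, 1], [0, 0, 0, 0, 0, 0, 1], [0, 0, 0, 0, 0, 0, 1], [0, 0, 0, 0, 0, 0, 1], [0, 0, 0, 0, 0, 0, 1], [0, 0, 0, 0, 0, 0, 1], [0, 0, 0, 0, 0, 0, 1]]])

```text
time: 15.45
tcp_pos: [0.5334, -0.3308, 0.0839]
eef_rot: [0.0, 0.992, -0.124, 0.0]
contact_force: [-0.2, 0.7, -2.6]
opening: 0.0159
gripper_force: 30.0
```

```bash
python3 g.py 0.533 -0.331 0.0826 -14.3
```

```text
t 15.45 tcp [ 0.5334 -0.3308  0.0839] F [-0.2  0.7 -2.6] open 0.0159 gf 29.999130964279175 yaw -14.29 zaxis [ 0. -0. -1.]
shift units [-0.02  0.01  0.06] turn units [ 0. -0.  0.] joints [-0.6   0.08  1.7  -0.    1.36  1.22]
```

Call:
send_rows(increments=[[[0, 0, 0.03, 0, 0, 0, 1], [0, 0, 0.03, 0, 0, 0, 1], [0, 0, 0.02, 0, 0, 0, 1], [0, 0, 0, 0, 0, 0, 1], [0, 0, 0, 0, 0, 0, 1], [0, 0, 0, 0, 0, 0, 1], [0, 0, 0, 0, 0, 0, 1], [0, 0, 0, 0, 0, 0, 1], [0, 0, 0, 0, 0, 0, 1], [0, 0, 0, 0, 0, 0, 1]]])

```text
time: 16.7
tcp_pos: [0.5334, -0.3308, 0.0826]
eef_rot: [0.0, 0.992, -0.124, 0.0]
contact_force: [-3.8, 2.1, 5.2]
opening: 0.0159
gripper_force: 30.0
```

```bash
python3 g.py 0.533 -0.331 0.0826 -14.3
```

```text
t 16.7 tcp [ 0.5334 -0.3308  0.0826] F [-3.8  2.1  5.2] open 0.0159 gf 30.000820755958557 yaw -14.29 zaxis [ 2.e-04 -1.e-04 -1.e+00]
shift units [-0.02  0.02  0.  ] turn units [ 0. -0.  0.] joints [-0.6   0.08  1.7   0.    1.36  1.22]
```

Contact came at exactly the predicted height, so the bar is on the notch floors. Releasing.

Call:
send_rows(increments=[[[0, 0, 0, 0, 0, 0, 0.3], [0, 0, 0, 0, 0, 0, 0.2], [0, 0, 0, 0, 0, 0, 0], [0, 0, 0, 0, 0, 0, 0], [0, 0, 0, 0, 0, 0, 0], [0, 0, 0, 0, 0, 0, 0], [0, 0, 0, 0, 0, 0, 0], [0, 0, 0, 0, 0, 0, 0], [0, 0, 0, 0, 0, 0, 0], [0, 0, 0, 0, 0, 0, 0]]])

```text
time: 17.95
tcp_pos: [0.5334, -0.3308, 0.0823]
eef_rot: [0.0, 0.992, -0.124, -0.0]
contact_force: [-0.3, -0.1, -0.3]
opening: 0.0465
gripper_force: 0.0
```

Call:
send_rows(increments=[[[0, 0, -0.2, 0, 0, 0, 0], [0, 0, -0.4, 0, 0, 0, 0], [0, 0, -0.6, 0, 0, 0, 0], [0, 0, -0.8, 0, 0, 0, 0], [0, 0, -1, 0, 0, 0, 0], [0, 0, -1, 0, 0, 0, 0], [0, 0, -0.8, 0, 0, 0, 0], [0, 0, -0.4, 0, 0, 0, 0], [0, 0, 0, 0, 0, 0, 0], [0, 0, 0, 0, 0, 0, 0]]])

```text
time: 19.2
tcp_pos: [0.5332, -0.3306, 0.1854]
eef_rot: [-0.0, 0.992, -0.124, -0.001]
contact_force: [0.4, 0.6, -0.1]
opening: 0.0464
gripper_force: 0.0
```

```bash
python3 g.py 0.533 -0.331 0.0826 -14.3; python3 - <<'E'
from h import *
p,K,R,t=cam("wrist");np.savez("wrist5",p=p,K=K,R=R,t=t)
q,K,R,t=cam("scene")
save("pics/w5.png",np.hstack([p[:,120:520],cv2.resize(q[120:312,340:500],(400,480))]))
E
```

```text
t 19.2 tcp [ 0.5332 -0.3306  0.1854] F [ 0.4  0.6 -0.1] open 0.0464 gf 0.0 yaw -14.29 zaxis [-1.e-03  6.e-04 -1.e+00]
shift units [0.   0.02 5.14] turn units [-0.    0.01  0.  ] joints [-0.6   0.02  1.59 -0.    1.53  1.22]
```

View pics/w5.png

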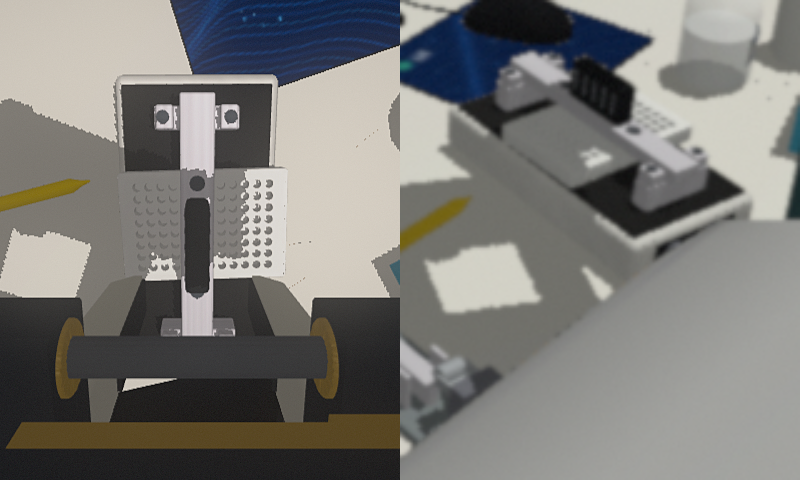

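The bar lies flat in both notches. At the far upright it is centred at u≈197 between the screws at u≈162 and 232. The plate and pen look undisturbed and the gripper is clear, so I'm handing in.

```bash
python3 -c "
from cell import bot
print(bot.hand_in())"
```

```text
the job is handed in; nothing more can be done
None
```

The long bar is off its rail and lies flat and centred in both shaker notches, the gripper is clear, and the job was handed in at about 19 s; no verdict came back.

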